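Fit the idler roller and hold back the belt tensioner of a pottery wheel drive

ROBOT

A 6-joint arm with a two-finger parallel gripper is mounted at the origin on the work surface. World frame = base frame: x ahead of the robot, y to its left, z up, the work surface at z = 0. Lengths are in m, angles in rad, forces in N, time in s.
With the tool pointing down it reaches from about 0.325 to 0.75 m from the base axis. Payload 7.6 kg.
Tool frame: the origin (TCP) lies at the very end of the fingers, on their centre line; the grasp point (between the pads) lies 19 mm behind it; z points along the fingers, y is the line along which they close (so a half turn about z gives the same grasp; the last joint's range is limited). The gripper opens to 85 mm and grips with 20 to 120 N. Pads are 22 mm wide; open, the fingers measure 114 mm over their backs; the gripper's body (76 mm by 85 mm) begins 54 mm behind the grasp point. The pads swing forward as they close: fully open they stand 13 mm farther back than shut.
Start: joints at [-1.198, 0.052, 1.401, -0, 1.689, -0.07], TCP at [0.225, -0.474, 0.231] pointing down, gripper open.
Joint ranges: [-2.9, 2.9], [-0.91, 2.17], [0.12, 2.37], [-1.06, 4.2], [0.26, 2.73], [-2.93, 2.93]. Speed limits (rad/s): [2.57, 2.57, 3.01, 3.14, 3.14, 3.14].

INTERFACE

Orientations are given as a unit quaternion [w, x, y, z].
In Python, from station import status, viewer, job gives the robot as it stands.
- The arm moves only by the tool apply_moves, never from a script. Its argument "plan" is a list of rows, each a list of 3 entries, a list of its own where there are three numbers: the closure, from 0 (fully open) to 1 (shut), then the shift along the tool's x, y, z in units of 0.025 m (1.0 is 0.025 m), then the turn, a rotation vector about the tool's x, y, z in units of 180 degrees (1.0 is 180 degrees). In form: [[hand, [dx, dy, dz], [rx, ry, rz]], ...]. A call has 1 to 20 rows; each row shifts and turns the commanded pose from where the row before left it, along the tool's axes as they then stand; what a row does not reach is not made up. A row lasts 1/10 s, in which the tool goes at most 50 mm and 8.59 degrees, less where a joint would pass 70% of its speed; a pose out of reach is approached as far as the arm can. A call with a number of a shift or a turn outside -1 to 1 is refused whole. A call with a gripper value outside its range is refused whole. The fingers move at their own pace and stop on an object; "grip_force" is the grip in N (left out, the last holds). Time passes only in rows, so rows that do not move let the fingers close. It gives the time, the measured TCP pose, the force, the opening and the grip force at its end, in the units of the state.
- status.read_state(): the state, without advancing time (a new reading comes with each control period).
- viewer.read_camera(name): name is "side" or "top"; returns the picture (400x640x3 uint8, red, green, blue); there is no depth.
- viewer.camera_params(name): a dict with "vertical_fov" (degrees; the focal length in pixels is half the picture's height over the tangent of half this angle, whatever the lens; pixels are square), "cx", "cy" (the principal point, pixels), "R" (3x3) and "t" (3): a world point X has camera coordinates R X + t. Camera axes: x right, y down, z forward; pixel columns grow to the right and rows downward; lengths in m; the calibration is good to about 2 mm. A picture is of the moment at which its call begins. camera_params takes no time and is no camera call.
- job.close_job(): hands the job in; it is judged then, once.
The state is a dict: "t": time; "qpos": joint angles; "qvel": joint speeds; "joint_torque": joint torques, N m; "ee_pos": TCP position; "ee_rot": TCP orientation; "wrist_force": force on the tool from outside, world axes, zero at the start; "torque": the same for the moment, N m; "width": finger opening in m; "finger_force": force on a finger pad.
Only numpy, scipy, OpenCV 4.12 (cv2) and the standard library are available. Lean on these libraries where they do the work, as an engineer would, in place of code of your own. Each camera call takes 0.05 s, during which the arm holds its last target. There are 200 camera calls.

TASK

The table-top pottery wheel has its cover and belt off. Fit the idler roller (the narrower, taller of the two loose rings) fully down over the bare stud on the sprung tensioner arm and let it go; then push the arm itself back (the upright tab near its end is there for this), past the ratchet click and on until it comes up against its stop, and finish while holding it pressed there, so that a colleague can slip the new belt on. Do not let go at the end, and leave the spacer ring, the jar and the wooden rib where they are.

Things in the scene. Friction and masses are not known exactly. Their poses are not given: they have to be found in the camera images.
- roller: the idler roller: a plain grey plastic ring lying flat on the bench, 34 mm outer diameter, 15 mm bore, 24 mm tall, about 60 g; the narrower and taller of the two loose rings. Origin at the centre of its underside, z along the bore (up).
- spacer: a flat grey plastic spacer ring lying flat on the bench, 60 mm outer diameter, 24 mm bore, 12 mm tall; not needed, leave it. Origin at the centre of its underside.
- jar: a white glaze jar, 60 mm diameter, 85 mm tall, standing; leave it. Origin at the centre of its underside.
- rib: a flat wooden potter's rib, about 130 x 45 x 12 mm, lying flat; leave it. Origin under its middle, x along its length.
- drive: the fixed wheel drive: a grey housing 220 mm (its x) by 370 mm (its y), with a flat deck 60 mm above the bench. Origin on the bench under its centre; x points away from the robot at yaw 0. On the deck: a large pulley (100 mm diameter, axis at x +50, y +105 mm) and a small motor pulley (40 mm diameter, axis at x +60, y -142 mm), both topping out about 104 mm above the bench; and the steel tensioner arm. Two low black rubber posts on the deck mark the ends of the arm's swing.
- pivot (a point): on the vertical pivot axis of the tensioner arm, level with the arm's top face (74 mm above the bench); the axes are those of the drive. The pivot lies at x -30, y +95 mm of the drive. A small sprung pawl slider sits on the deck at the arm's tail behind the pivot, on the side away from the tab.
- stud_seat (a point): on the tensioner arm's top face (74 mm above the bench) at the foot of the upright stud, 130 mm from the pivot. The stud is 10 mm in diameter and stands 31 mm above this point, its last 5 mm tapered. The roller is home when its underside lies on this face. The arm is a flat steel bar 22 mm wide, 8 mm thick; this point's x axis points along it from the pivot to the tab, z is up.
- tab (a point): the upright push tab near the free end of the arm, 185 mm from the pivot: a steel plate 30 mm long along the arm (this point's x), 8 mm thick (y), rising from the arm's top face to 116 mm above the bench. The point is in the middle of the plate, 100 mm above the bench; its +y face is the one to push on: pushing towards -y swings the arm back (clockwise seen from above; at the start, roughly towards the drive's front, -x, and its small-pulley side).
- tensioner (a joint): swing of the tensioner arm in rad: 0 at rest, grows as the arm is pushed back, stop at 0.55. A spring always drives it to 0: about 3.6 N at the tab at rest, about 10 to 12 N just before the stop. The pawl's ramp begins at about 0.1 rad and adds a few N, up to about 9 N in all; it clicks in behind the arm's tooth at about 0.34 rad; if the arm is let go after that, the pawl catches it at about 0.35 rad, short of the stop.
There are look-alikes about, which are no part of the job. Leave any red look-alike of the roller alone.

How it is judged:
By the outcome, as a careful person would: the job done as asked, in the order asked, and still so for the second after the job is handed in, while the arm keeps its last pose, push and grip.
It also fails if it takes over 45 s, if anything falls off the work surface, if the arm or the gripper's body presses on something with over 40 N, if the wrist force passes 120 N, or if a joint passes its speed limit or range.

## Working session

There is one attempt and no reset: what is moved stays moved. The work goes in short steps, Python scripts to look and compute and a tool call to move; the robot and the scene stay as the last step left them, time stands still between calls to the robot, and variables do not carry over. Pictures are saved under pics/ and viewed, at most 10 in all, crops included, and the job is handed in when it is done.

Besides the shell and the picture viewer there is one more tool, called after "Call:" as name(argument=value, ...), one argument or row to a line, values as JSON. apply_moves: Moves the arm, as the interface text tells. Shifts and turns lie within -1 to 1; 1 stands for 0.025 m of shift or 180 degrees of turn. Its arguments: {"type":"object","properties":{"plan":{"type":"array"},"grip_force":{"type":"number"}},"required":["plan"]}

```bash
mkdir -p pics
python3 - <<'E'
from station import status, viewer
import cv2
s=status.read_state(); print({k:(s[k]) for k in("t","ee_pos","ee_rot","width","wrist_force")})
for n in("top","side"):
    im=viewer.read_camera(n); cv2.imwrite(f"pics/{n}0.png",im[:,:,::-1]); p=viewer.camera_params(n); print(n,p)
E
```

```text
{'t': 0.0, 'ee_pos': array([ 0.22484591, -0.47406763,  0.23046031]), 'ee_rot': array([-7.93169442e-04,  9.75592635e-01,  2.19586810e-01, -1.21630252e-04]), 'width': 0.08532461197912614, 'wrist_force': array([0.212719  , 0.25035557, 0.68051042])}
top {'vertical_fov': 55.965444250628664, 'cx': 316.92549428355045, 'cy': 199.75290702716563, 'R': array([[-0.02561055, -0.99955297, -0.01542616],
       [-0.98856322,  0.02761702, -0.14825673],
       [ 0.14861648,  0.0114528 , -0.98882859]]), 't': array([0.00581799, 0.56550452, 1.09983314])}
side {'vertical_fov': 48.449400263497886, 'cx': 317.18527553451656, 'cy': 195.76238649058743, 'R': array([[ 0.87959255, -0.47530649,  0.0200172 ],
       [-0.32594213, -0.63276319, -0.70240478],
       [ 0.3465237 ,  0.61130556, -0.7114962 ]]), 't': array([-0.50722289,  0.23579075,  1.14062352])}
```

View pics/top0.png

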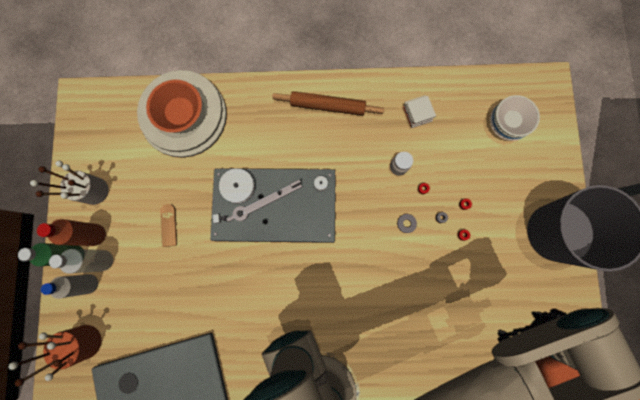

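View pics/side0.png

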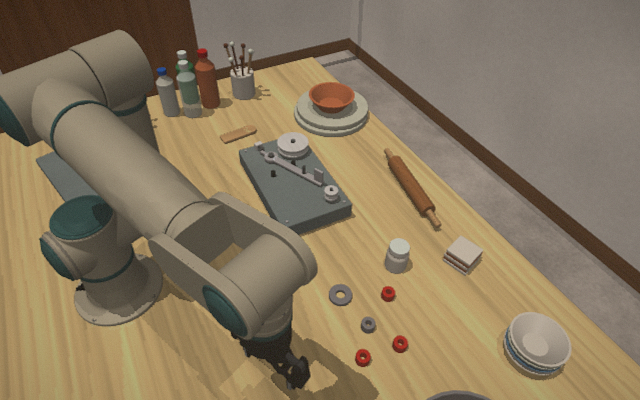

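The top view shows the grey roller at (441,217), the spacer at (407,223) and the jar at (402,162). The red look-alikes are at (423,188), (465,204) and (463,235). The arm's pivot is at (240,213) and its tab near (298,184). In the side view the roller is at (368,325) and the tab near (318,176). I'll enlarge these.

Run:
```python
import cv2, numpy as np
t=cv2.imread("pics/top0.png"); s=cv2.imread("pics/side0.png")
def crop(im,x,y,w,h,k): return cv2.resize(im[y:y+h,x:x+w],None,fx=k,fy=k,interpolation=cv2.INTER_CUBIC)
o=np.zeros((600,800,3),np.uint8)
def put(c,x,y): o[y:y+c.shape[0],x:x+c.shape[1]]=c
put(crop(t,205,160,135,90,4),0,0)          # 540x360
put(crop(t,425,202,30,30,8),550,0)       # 240x240
put(crop(s,235,130,120,60,4),0,360)  # 480x240
put(crop(s,353,310,30,30,8),550,250)
cv2.imwrite("pics/crop0.png",o)
```

```text
(no output)
```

View pics/crop0.png

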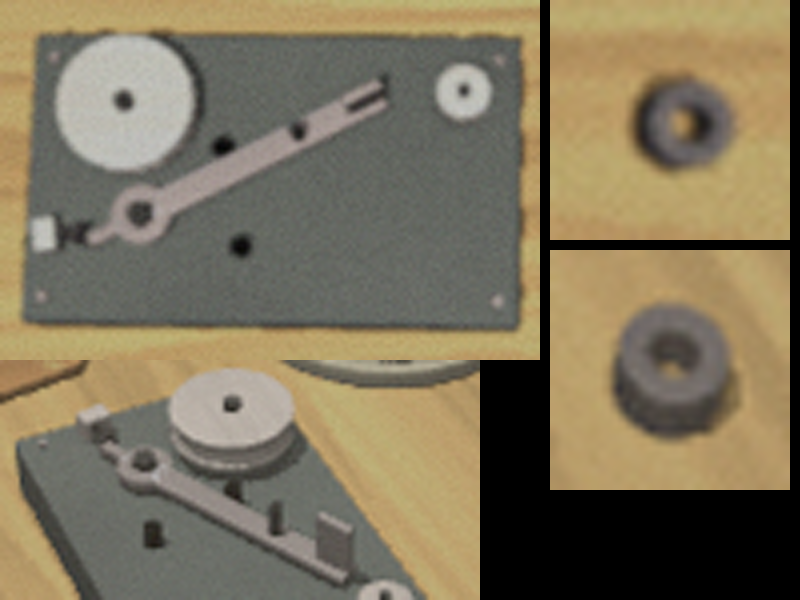

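The crops give a clear view of the hubs, pivot, stud, tab and roller rim. Next I'll triangulate them and fit the drive pose.

```bash
cat > h.py <<'E'
import numpy as np, cv2
from station import viewer
from scipy.optimize import least_squares
C={n:viewer.camera_params(n) for n in("top","side")}
def P(n):
    c=C[n]; f=200/np.tan(np.radians(c["vertical_fov"]/2))
    return np.array([[f,0,c["cx"]],[0,f,c["cy"]],[0,0,1]])@np.c_[c["R"],c["t"]]
def proj(n,X): u=P(n)@np.r_[X,1]; return u[:2]/u[2]
def onz(n,px,z):
    M=P(n); A=np.c_[M[:,0],M[:,1],-np.r_[px,1]]; r=np.linalg.solve(A,-(M[:,2]*z+M[:,3])); return np.r_[r[:2],z]
def tri(a,b):
    f=lambda X:np.r_[proj("top",X)-a,proj("side",X)-b]
    r=least_squares(f,[.5,0,.05]); return r.x,np.abs(r.fun).max()
E
python3 - <<'E'
from h import *
T=lambda x,y:np.array([205+x/4-.4,160+y/4-.4]); S=lambda x,y:np.array([235+x/4-.4,130+(y-360)/4-.4])
pts={"big":(T(124,100),S(232,404)),"small":(T(464,91),S(385,596)),"pivot":(T(140,212),S(145,461)),
"studtop":(T(299,130),S(278,505)),"tabtop":(T(366,95),S(337,519)),
"roller":(np.array([425+134.5/8-.45,202+124/8-.45]),np.array([353+122/8-.45,310+93/8-.45]))}
for k,(a,b) in pts.items():
    X,e=tri(a,b); print(k,X.round(4),round(e,2))
loc={"big":(.05,.105,.104),"small":(.06,-.142,.104),"pivot":(-.03,.095,.074)}
def W(p,l): c,s=np.cos(p[2]),np.sin(p[2]); return np.array([p[0]+c*l[0]-s*l[1],p[1]+s*l[0]+c*l[1],l[2]])
crn=[((40,37),(.11,.185,.06)),((521,38),(.11,-.185,.06)),((517,326),(-.11,-.185,.06)),((25,321),(-.11,.185,.06))]
def f(p):
    r=[]
    for k,l in loc.items():
        X=W(p,l); r+=[proj("top",X)-pts[k][0],proj("side",X)-pts[k][1]]
    for c,l in crn: r.append(.5*(proj("top",W(p,l))-T(*c)))
    return np.concatenate(r)
r=least_squares(f,[.5,.1,0]); print("drive",r.x,r.fun.round(1))
pv=W(r.x,loc["pivot"]); print("pivot",pv)
for n,i in(("top",0),("side",1)):
    s=onz(n,pts["studtop"][i],.105); d=s-pv; print(n,"stud",s,"len",np.hypot(*d[:2]),"ang",np.degrees(np.arctan2(d[1],d[0])))
    s=onz(n,pts["tabtop"][i],.116); d=s-pv; print(n,"tab",s,"len",np.hypot(*d[:2]),"ang",np.degrees(np.arctan2(d[1],d[0])))
    print(n,"roller",onz(n,pts["roller"][i],.024))
E
```

```text
big [0.6072 0.2249 0.1016] 0.12
small [ 0.6068 -0.0219  0.1029] 0.04
pivot [0.5276 0.2181 0.0781] 0.26
studtop [0.5818 0.0973 0.105 ] 0.19
tabtop [0.6034 0.0472 0.1221] 0.45
roller [ 0.5045 -0.3869  0.0234] 0.03
drive [ 0.55303355  0.12207401 -0.04291838] [-0.2 -0.1  0.2 -0.6  0.1 -0.1  0.2 -0.2  0.2  0.6  0.2  1.  -0.6 -0.7
  0.2 -0.   0.4  0.6 -0.9  0.2]
pivot [0.52713717 0.21827369 0.074     ]
top stud [0.58130765 0.09751454 0.105     ] len 0.1323526072959634 ang -65.83981468735247
top tab [0.60339561 0.04809105 0.116     ] len 0.18648721072818572 ang -65.86296147124594
top roller [ 0.50434566 -0.38669466  0.024     ]
side stud [0.58238952 0.0972279  0.105     ] len 0.13305978410005098 ang -65.46528022554764
side tab [0.60809525 0.05281315 0.116     ] len 0.1842047779113675 ang -63.92798912276844
side roller [ 0.50433458 -0.38715892  0.024     ]
```

Both views agree: the roller rim is at z≈0.023, the stud top at 0.105 and the hubs at about 0.103. I'm now moving over the roller and turning the fingers square to the tensioner arm, partly closed so they clear the red rings.

Call:
apply_moves(
  plan=[
    [0.4,[0.967,0.138,0.36],[0,0,0]],
    [0.4,[0.967,0.138,0.36],[0,0,0]],
    [0.4,[0.967,0.138,0.36],[0,0,0]],
    [0.4,[0.967,0.138,0.36],[0,0,0]],
    [0.4,[0.967,0.138,0.36],[0,0,0]],
    [0.4,[0.967,0.138,0.36],[0,0,0]],
    [0.4,[0.967,0.138,0.36],[0,0,0]],
    [0.4,[0.967,0.138,0.36],[0,0,0]],
    [0.4,[0.967,0.138,0.36],[0,0,0]],
    [0.4,[0.967,0.138,0.36],[0,0,0]],
    [0.4,[0.967,0.138,0.36],[0,0,0]],
    [0.4,[0.967,0.138,0.36],[0,0,0]],
    [0.4,[0,0,0],[0,0,-0.045]],
    [0.4,[0,0,0],[0,0,-0.045]],
    [0.4,[0,0,0],[0,0,-0.045]],
    [0.4,[0,0,0],[0,0,-0.045]],
    [0.4,[0,0,0],[0,0,-0.045]],
    [0.4,[0,0,0],[0,0,-0.045]],
    [0.4,[0,0,0],[0,0,-0.045]],
    [0.4,[0,0,0],[0,0,-0.045]],
  ],
  grip_force=30,
)

```text
t: 2.1
ee_pos: [0.5046, -0.3873, 0.1227]
ee_rot: [-0.001, 0.704, 0.71, -0.0]
wrist_force: [0.0, 0.2, 0.5]
width: 0.0512
finger_force: 0.0
```

Call:
apply_moves(
  plan=[
    [0.4,[0,0,0],[0,0,-0.045]],
    [0.4,[0,0,0],[0,0,-0.045]],
    [0.4,[0,0,0],[0,0,-0.045]],
    [0.4,[0,0,0],[0,0,0]],
    [0.4,[0,0,0],[0,0,0]],
  ],
)

```text
t: 2.6
ee_pos: [0.5047, -0.3874, 0.1229]
ee_rot: [-0.0, 0.543, 0.84, 0.0]
wrist_force: [-0.1, 0.8, 0.7]
width: 0.0513
finger_force: 0.0
```

```bash
cat > go.py <<'E'
import sys, numpy as np
from station import status
from scipy.spatial.transform import Rotation as Ro
s=status.read_state(); q=s["ee_rot"]; R=Ro.from_quat(np.r_[q[1:],q[0]]).as_matrix()
np.set_printoptions(precision=4,suppress=True)
print("t",round(s["t"],2),"pos",s["ee_pos"],"w",round(s["width"],4),"F",s["wrist_force"],"fing",s["finger_force"])
print("y ang",np.degrees(np.arctan2(R[1,1],R[0,1])),"z",R[:,2])
if len(sys.argv)>3: print("units",R.T@(np.array(sys.argv[1:4],float)-s["ee_pos"])/.025)
E
python3 go.py .5044 -.387 .007
```

```text
t 2.6 pos [ 0.5047 -0.3874  0.1229] w 0.0513 F [-0.0547  0.8252  0.717 ] fing 0.0
y ang 24.253536669244667 z [-0.0006  0.0004 -1.    ]
units [ 0.0152 -0.003   4.6359]
```

Call:
apply_moves(
  plan=[
    [0.4,[0.015,0,0.58],[0,0,0]],
    [0.4,[0,0,0.58],[0,0,0]],
    [0.4,[0,0,0.58],[0,0,0]],
    [0.4,[0,0,0.58],[0,0,0]],
    [0.4,[0,0,0.58],[0,0,0]],
    [0.4,[0,0,0.58],[0,0,0]],
    [0.4,[0,0,0.58],[0,0,0]],
    [0.4,[0,0,0.58],[0,0,0]],
    [0.4,[0,0,0],[0,0,0]],
    [1,[0,0,0],[0,0,0]],
    [1,[0,0,0],[0,0,0]],
    [1,[0,0,0],[0,0,0]],
    [1,[0,0,0],[0,0,0]],
    [1,[0,0,0],[0,0,0]],
    [1,[0,0,0],[0,0,0]],
  ],
  grip_force=40,
)

```text
t: 4.1
ee_pos: [0.5049, -0.3874, 0.0079]
ee_rot: [0.001, 0.541, 0.841, -0.0]
wrist_force: [-0.6, -0.3, 2.1]
width: 0.0319
finger_force: 39.9
```

```bash
python3 go.py .5815 .098 .145
```

```text
t 4.1 pos [ 0.5049 -0.3874  0.0079] w 0.0319 F [-0.5953 -0.2633  2.0698] fing 39.87739238888025
y ang 24.46929314349036 z [ 0.0008 -0.0007 -1.    ]
units [16.3976 10.8312 -5.4943]
```

Call:
apply_moves(
  plan=[
    [1,[0,0,-0.5],[0,0,0]],
    [1,[0,0,-1],[0,0,0]],
    [1,[0,0,-1],[0,0,0]],
    [1,[0,0,-1],[0,0,0]],
    [1,[0,0,-1],[0,0,0]],
    [1,[0,0,-1],[0,0,0]],
    [1,[0.5,0.33,0],[0,0,0]],
    [1,[0.9,0.6,0],[0,0,0]],
    [1,[0.9,0.6,0],[0,0,0]],
    [1,[0.9,0.6,0],[0,0,0]],
    [1,[0.9,0.6,0],[0,0,0]],
    [1,[0.9,0.6,0],[0,0,0]],
    [1,[0.9,0.6,0],[0,0,0]],
    [1,[0.9,0.6,0],[0,0,0]],
    [1,[0.9,0.6,0],[0,0,0]],
  ],
)

```text
t: 5.6
ee_pos: [0.5412, -0.1568, 0.144]
ee_rot: [-0.001, 0.541, 0.841, -0.0]
wrist_force: [0.9, -0.4, -0.6]
width: 0.0315
finger_force: 39.7
```

Call:
apply_moves(
  plan=[
    [1,[0.9,0.6,0],[0,0,0]],
    [1,[0.9,0.6,0],[0,0,0]],
    [1,[0.9,0.6,0],[0,0,0]],
    [1,[0.9,0.6,0],[0,0,0]],
    [1,[0.9,0.6,0],[0,0,0]],
    [1,[0.9,0.6,0],[0,0,0]],
    [1,[0.9,0.6,0],[0,0,0]],
    [1,[0.9,0.6,0],[0,0,0]],
    [1,[0.7,0.5,0],[0,0,0]],
    [1,[0,0,0],[0,0,0]],
    [1,[0,0,0],[0,0,0]],
    [1,[0,0,0],[0,0,0]],
  ],
)

```text
t: 6.8
ee_pos: [0.58, 0.0752, 0.1444]
ee_rot: [-0.0, 0.541, 0.841, -0.0]
wrist_force: [0.6, 0.0, -0.7]
width: 0.0323
finger_force: 39.8
```

```bash
python3 go.py .5815 .098 .125
python3 - <<'E'
from station import viewer
import cv2, numpy as np
t=viewer.read_camera("top")[:,:,::-1]; s=viewer.read_camera("side")[:,:,::-1]
a=cv2.resize(t[150:250,220:330],None,fx=3.5,fy=3.5,interpolation=cv2.INTER_CUBIC)
b=cv2.resize(s[120:220,250:350],None,fx=4,fy=4,interpolation=cv2.INTER_CUBIC)
o=np.zeros((400,800,3),np.uint8); o[:a.shape[0],:a.shape[1]]=a; o[:,400:]=b; cv2.imwrite("pics/above.png",o)
E
```

```text
t 6.8 pos [0.58   0.0752 0.1444] w 0.0323 F [ 0.5728  0.03   -0.6761] fing 39.77756906300783
y ang 24.43823993180086 z [-0.0007 -0.0004 -1.    ]
units [0.8064 0.4309 0.7769]
```

View pics/above.png

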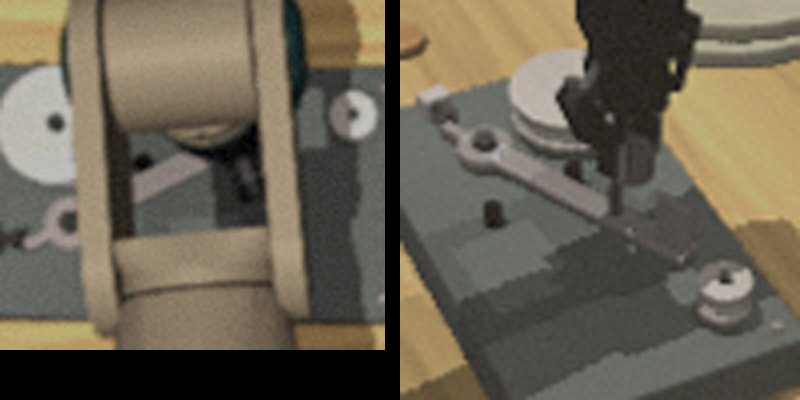

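The top view is blocked by the wrist. The side crop shows the roller in the fingers at (640,160) and the stud tip near (617,188). I'm moving over the stud and lowering to just above it, then checking in the side view.

Call:
apply_moves(
  plan=[
    [1,[0.4,0.22,0],[0,0,0]],
    [1,[0.4,0.21,0.3],[0,0,0]],
    [1,[0,0,0.48],[0,0,0]],
    [1,[0,0,0],[0,0,0]],
    [1,[0,0,0],[0,0,0]],
    [1,[0,0,0],[0,0,0]],
  ],
)

```text
t: 7.5
ee_pos: [0.5821, 0.0983, 0.1254]
ee_rot: [0.0, 0.541, 0.841, 0.0]
wrist_force: [0.2, -0.2, 1.0]
width: 0.0318
finger_force: 39.8
```

```bash
python3 go.py .5815 .098 .085
python3 - <<'E'
from h import *
s=viewer.read_camera("side")[:,:,::-1]
b=cv2.resize(s[130:190,265:345],None,fx=10,fy=10,interpolation=cv2.INTER_CUBIC); cv2.imwrite("pics/above2.png",b)
from station import status
p=np.array(status.read_state()["ee_pos"])
for n,X in dict(stud=[.5815,.0975,.105],rbot=p+[0,0,-.0075],rtop=p+[0,0,.0165]).items(): print(n,(proj("side",X)-[265,130]+.45)*10)
E
```

```text
t 7.5 pos [0.5821 0.0983 0.1254] w 0.0318 F [ 0.1628 -0.2486  0.982 ] fing 39.78666074573994
y ang 24.454529645848385 z [ 0.0002 -0.0001 -1.    ]
units [ 0.0001 -0.0255  1.6172]
stud [392.43195822 363.36245536]
rbot [393.19028202 327.86364401]
rtop [393.08392842 265.8939511 ]
```

View pics/above2.png

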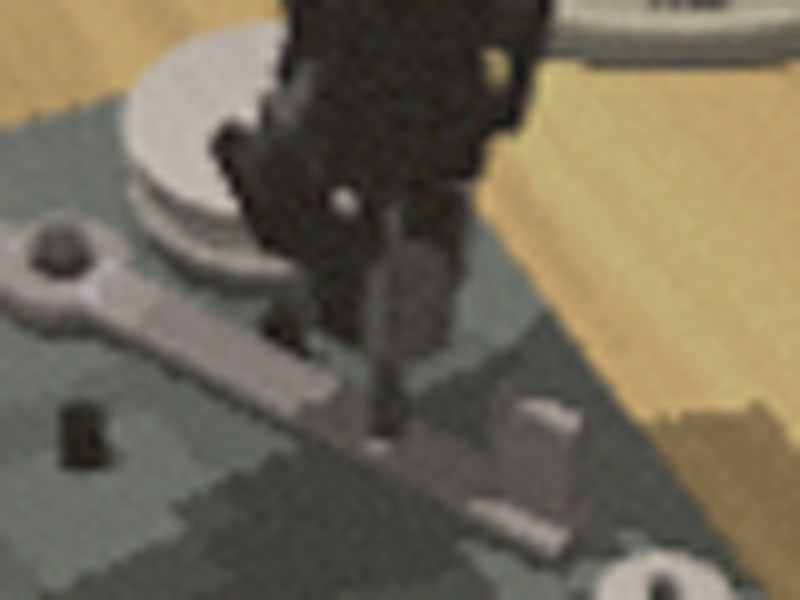

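The roller's right edge at x≈450 and bottom arc at y≈360 fit the predicted outline centred at (393,328). The stud is at x≈387–392, so alignment is within about 1.5 mm. I'm lowering it onto the stud.

Call:
apply_moves(
  plan=[
    [1,[0,-0.02,0.2],[0,0,0]],
    [1,[0,0,0.2],[0,0,0]],
    [1,[0,0,0.2],[0,0,0]],
    [1,[0,0,0.2],[0,0,0]],
    [1,[0,0,0],[0,0,0]],
  ],
)

```text
t: 8.05
ee_pos: [0.5814, 0.0998, 0.1044]
ee_rot: [-0.001, 0.541, 0.841, 0.001]
wrist_force: [2.5, 6.7, -3.4]
width: 0.0322
finger_force: 40.1
```

```bash
python3 go.py .5815 .098 .0815
```

```text
t 8.05 pos [0.5814 0.0998 0.1044] w 0.0322 F [ 2.5133  6.6512 -3.4305] fing 40.06488908082247
y ang 24.518100878217098 z [-0.0001  0.0028 -1.    ]
units [-0.0686 -0.0261  0.9162]
```

The stud has entered the bore, and the side load shows it lies about 2 mm further in +y, which matches the pivot-based estimate. I'll correct for that and continue.

Call:
apply_moves(
  plan=[
    [1,[0.07,0.06,0],[0,0,0]],
    [1,[0,0,0.2],[0,0,0]],
    [1,[0,0,0.2],[0,0,0]],
    [1,[0,0,0.2],[0,0,0]],
    [1,[0,0,0.1],[0,0,0]],
    [1,[0,0,0],[0,0,0]],
  ],
)

```text
t: 8.65
ee_pos: [0.5819, 0.1005, 0.0871]
ee_rot: [-0.0, 0.541, 0.841, -0.0]
wrist_force: [0.7, 1.6, -1.7]
width: 0.0322
finger_force: 40.3
```

```bash
python3 go.py .5815 .098 .0815
```

```text
t 8.65 pos [0.5819 0.1005 0.0871] w 0.0322 F [ 0.6583  1.5593 -1.7412] fing 40.29313590377569
y ang 24.468434938700774 z [-0.0009 -0.     -1.    ]
units [-0.0844 -0.0556  0.223 ]
```

Call:
apply_moves(
  plan=[
    [1,[0.02,0,0.1],[0,0,0]],
    [1,[0,0,0.1],[0,0,0]],
    [1,[0,0,0.05],[0,0,0]],
    [1,[0,0,0.04],[0,0,0]],
    [1,[0,0,0],[0,0,0]],
  ],
)

```text
t: 9.15
ee_pos: [0.5821, 0.1007, 0.0818]
ee_rot: [0.0, 0.541, 0.841, 0.0]
wrist_force: [-3.9, -0.4, 6.4]
width: 0.032
finger_force: 41.0
```

The roller bottomed at TCP z 0.0818 with 6 N upward; 0.0815 was expected for home. Now I release it, rise straight up and look.

Call:
apply_moves(
  plan=[
    [0.4,[0,0,0],[0,0,0]],
    [0.4,[0,0,0],[0,0,0]],
    [0.4,[0,0,0],[0,0,0]],
    [0.4,[0,0,0],[0,0,0]],
    [0.4,[0,0,-0.4],[0,0,0]],
    [0.4,[0,0,-0.8],[0,0,0]],
    [0.4,[0,0,-1],[0,0,0]],
    [0.4,[0,0,-0.8],[0,0,0]],
    [0.4,[0,0,0],[0,0,0]],
    [0.4,[0,0,0],[0,0,0]],
  ],
)

```text
t: 10.15
ee_pos: [0.582, 0.101, 0.1557]
ee_rot: [0.0, 0.541, 0.841, 0.0]
wrist_force: [-0.2, -0.0, 0.4]
width: 0.0509
finger_force: 0.0
```

```bash
python3 go.py .631 .062 .158
python3 - <<'E'
from h import *
s=viewer.read_camera("side")[:,:,::-1]
b=cv2.resize(s[130:190,265:345],None,fx=10,fy=10,interpolation=cv2.INTER_CUBIC); cv2.imwrite("pics/rel.png",b)
for n,X in dict(studtop=[.5815,.0995,.105],rtop=[.5815,.0995,.098],rbot=[.5815,.0995,.074]).items(): print(n,(proj("side",X)-[265,130]+.45)*10)
E
```

```text
t 10.15 pos [0.582  0.101  0.1557] w 0.0509 F [-0.159  -0.0243  0.4063] fing 0.0
y ang 24.472666411717338 z [ 0.0007 -0.     -1.    ]
units [-2.2305  1.1377 -0.0904]
studtop [389.37392746 359.40227319]
rtop [389.41846123 376.92623822]
rbot [389.56865438 436.02699695]
```

View pics/rel.png

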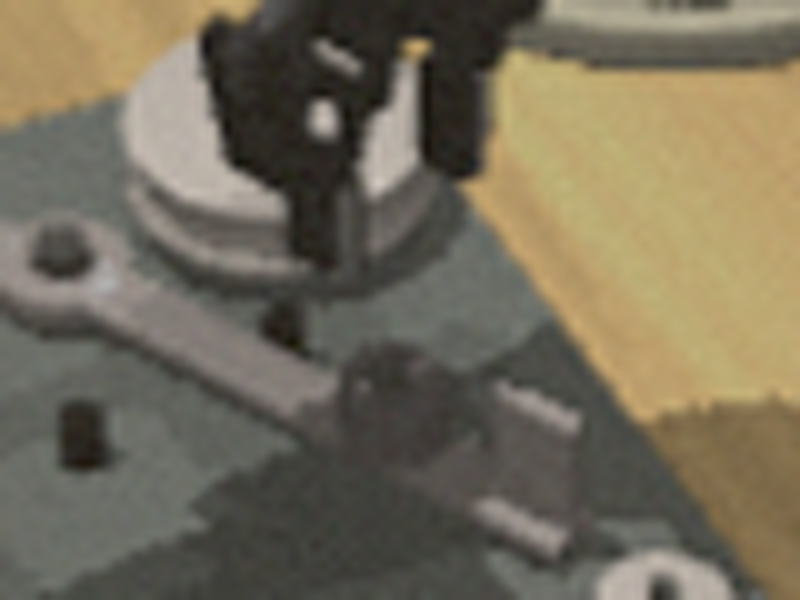

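The roller sits down on the arm: its blob spans y≈340–465 around x≈395, against 336–477 predicted, with the stud tip inside. Now I close the fingers, turn 90° and go to the far (+y) side of the tab.

Call:
apply_moves(
  plan=[
    [1,[-0.75,0.38,-0.05],[0,0,0]],
    [1,[-0.75,0.38,-0.05],[0,0,0]],
    [1,[-0.74,0.38,0],[0,0,0]],
    [1,[0,0,0],[0,0,0.0455]],
    [1,[0,0,0],[0,0,0.0455]],
    [1,[0,0,0],[0,0,0.0455]],
    [1,[0,0,0],[0,0,0.0455]],
    [1,[0,0,0],[0,0,0.0455]],
    [1,[0,0,0],[0,0,0.0455]],
    [1,[0,0,0],[0,0,0.0455]],
    [1,[0,0,0],[0,0,0.0455]],
    [1,[0,0,0],[0,0,0.0455]],
    [1,[0,0,0],[0,0,0.0455]],
    [1,[0,0,0],[0,0,0.0455]],
    [1,[0,0,0],[0,0,0]],
    [1,[0,0,0],[0,0,0]],
  ],
)

```text
t: 11.8
ee_pos: [0.6306, 0.0618, 0.1568]
ee_rot: [-0.0, 0.977, 0.213, -0.001]
wrist_force: [0.0, 0.2, 0.3]
width: 0.0
finger_force: 0.0
```

```bash
python3 go.py .631 .062 .085;  python3 - <<'E'
from h import *
s=viewer.read_camera("side")[:,:,::-1]; t=viewer.read_camera("top")[:,:,::-1]
b=cv2.resize(s[110:210,250:350],None,fx=4,fy=4,interpolation=cv2.INTER_CUBIC)
a=cv2.resize(t[150:250,220:320],None,fx=4,fy=4,interpolation=cv2.INTER_CUBIC)
cv2.imwrite("pics/tab.png",np.hstack([a,b]))
E
```

```text
t 11.8 pos [0.6306 0.0618 0.1568] w 0.0 F [0.0328 0.2333 0.3126] fing 0.0
y ang -65.39817228145225 z [-0.002  -0.0002 -1.    ]
units [0.0222 0.0001 2.8711]
```

View pics/tab.png

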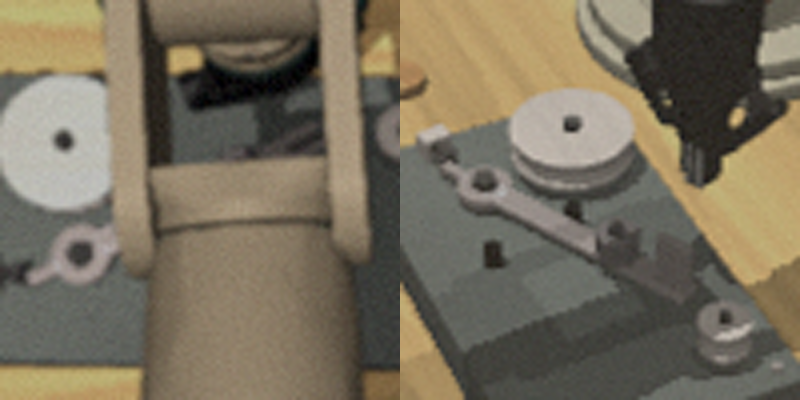

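The side crop shows the closed fingertips at (700,180), behind the tab at (675,245). The roller is seated at (618,238) with the stud tip showing. I'm descending, then closing on the tab.

Call:
apply_moves(
  plan=[
    [1,[0,0,0.7],[0,0,0]],
    [1,[0,0,0.8],[0,0,0]],
    [1,[0,0,0.8],[0,0,0]],
    [1,[0,0,0.56],[0,0,0]],
    [1,[0,0,0],[0,0,0]],
    [1,[-0.2,0,0],[0,0,0]],
    [1,[-0.2,0,0],[0,0,0]],
    [1,[-0.1,0,0],[0,0,0]],
    [1,[0,0,0],[0,0,0]],
  ],
)

```text
t: 12.8
ee_pos: [0.6204, 0.0566, 0.088]
ee_rot: [0.0, 0.977, 0.211, 0.002]
wrist_force: [2.6, 1.2, 0.4]
width: -0.0001
finger_force: 1.3
```

```bash
python3 go.py
python3 - <<'E'
# chord schedule: hand offset d from tab face, positions for theta steps in tool units (per row)
import numpy as np
from station import status
p=np.array(status.read_state()["ee_pos"])[:2]; pv=np.array([.5275,.2185])
r=p-pv; print("r from pivot along/normal (arm -65.6deg):",r@[np.cos(np.radians(-65.6)),np.sin(np.radians(-65.6))],r@[np.cos(np.radians(24.4)),np.sin(np.radians(24.4))])
E
```

```text
t 12.8 pos [0.6204 0.0566 0.088 ] w -0.0001 F [2.6163 1.1577 0.3898] fing 1.3290145620703697
y ang -65.62153333958379 z [ 0.0034  0.0003 -1.    ]
r from pivot along/normal (arm -65.6deg): 0.18581849038073703 0.01768618036747056
```

Contact at the tab: the reaction is about 2.9 N along the tab normal, at radius 186 mm. I'm sweeping around the pivot, turning with the arm.

Call:
apply_moves(
  plan=[
    [1,[-0.19,0.016,0],[0,0,0.008]],
    [1,[-0.19,0.016,0],[0,0,0.008]],
    [1,[-0.19,0.016,0],[0,0,0.008]],
    [1,[-0.19,0.016,0],[0,0,0.008]],
    [1,[-0.19,0.016,0],[0,0,0.008]],
    [1,[-0.19,0.016,0],[0,0,0.008]],
    [1,[-0.19,0.016,0],[0,0,0.008]],
    [1,[-0.19,0.016,0],[0,0,0.008]],
    [1,[-0.19,0.016,0],[0,0,0.008]],
    [1,[-0.19,0.016,0],[0,0,0.008]],
    [1,[-0.19,0.016,0],[0,0,0.008]],
    [1,[-0.19,0.016,0],[0,0,0.008]],
    [1,[0,0,0],[0,0,0]],
  ],
)

```text
t: 14.1
ee_pos: [0.5669, 0.0358, 0.0874]
ee_rot: [0.0, 0.998, 0.061, 0.001]
wrist_force: [5.8, 1.1, 3.0]
width: 0.0001
finger_force: 3.1
```

```bash
cat > th.py <<'E'
import numpy as np
from station import status
s=status.read_state(); p=np.array(s["ee_pos"])[:2]; r=p-[.5275,.2185]
a=np.degrees(np.arctan2(r[1],r[0])); rho=np.hypot(*r)
print("swing",np.radians(-65.6-a+np.degrees(np.arcsin(.0177/rho))),"rho",rho)
E
python3 go.py; python3 th.py
```

```text
t 14.1 pos [0.5669 0.0358 0.0874] w 0.0001 F [5.7761 1.1257 3.028 ] fing 3.08250397676602
y ang -83.01428865358577 z [ 0.0026  0.0001 -1.    ]
swing 0.30825310541963863 rho 0.18686542618367913
```

Call:
apply_moves(
  plan=[
    [1,[-0.19,0.016,0],[0,0,0.008]],
    [1,[-0.19,0.016,0],[0,0,0.008]],
    [1,[-0.19,0.016,0],[0,0,0.008]],
    [1,[-0.19,0.016,0],[0,0,0.008]],
    [1,[-0.19,0.016,0],[0,0,0.008]],
    [1,[-0.19,0.016,0],[0,0,0.008]],
    [1,[-0.19,0.016,0],[0,0,0.008]],
    [1,[-0.19,0.016,0],[0,0,0.008]],
    [1,[0,0,0],[0,0,0]],
  ],
)

```text
t: 15.0
ee_pos: [0.5297, 0.0315, 0.0875]
ee_rot: [-0.0, 0.999, -0.04, 0.002]
wrist_force: [9.2, 1.6, 1.2]
width: 0.0001
finger_force: 4.6
```

```bash
python3 go.py; python3 th.py
```

```text
t 15.0 pos [0.5297 0.0315 0.0875] w 0.0001 F [9.1581 1.5617 1.1501] fing 4.551135851070285
y ang -94.53101279092786 z [ 0.0043  0.0003 -1.    ]
swing 0.5090760143497796 rho 0.1870507254204452
```

At 0.51 rad the push is 9 N. Next come small steps to the stop, watching for the force to rise.

Call:
apply_moves(
  plan=[
    [1,[-0.1,0.008,0],[0,0,0.004]],
    [1,[-0.1,0.008,0],[0,0,0.004]],
    [1,[-0.1,0.008,0],[0,0,0.004]],
    [1,[0,0,0],[0,0,0]],
  ],
)

```text
t: 15.4
ee_pos: [0.5224, 0.0315, 0.0875]
ee_rot: [-0.0, 0.998, -0.058, 0.002]
wrist_force: [10.1, 1.6, -0.0]
width: -0.0001
finger_force: 4.8
```

```bash
python3 th.py
```

```text
swing 0.5478806632348927 rho 0.18708115450111473
```

Call:
apply_moves(
  plan=[
    [1,[-0.06,0,0],[0,0,0]],
    [1,[-0.06,0,0],[0,0,0]],
    [1,[0,0,0],[0,0,0]],
  ],
)

```text
t: 15.7
ee_pos: [0.5208, 0.0316, 0.0876]
ee_rot: [-0.0, 0.998, -0.058, 0.004]
wrist_force: [17.0, 0.1, -3.0]
width: -0.0002
finger_force: 8.4
```

```bash
python3 th.py
```

```text
swing 0.556553586768074 rho 0.1869766098560275
```

The force jumped from 10 to 17 N with the hand falling short of its command, so the arm is on its stop. I'll add a slight extra press, hold and look.

Call:
apply_moves(
  plan=[
    [1,[-0.06,0,0],[0,0,0]],
    [1,[0,0,0],[0,0,0]],
    [1,[0,0,0],[0,0,0]],
    [1,[0,0,0],[0,0,0]],
    [1,[0,0,0],[0,0,0]],
  ],
)

```text
t: 16.2
ee_pos: [0.5204, 0.0317, 0.0877]
ee_rot: [-0.0, 0.998, -0.058, 0.006]
wrist_force: [24.1, 0.0, -6.3]
width: -0.0003
finger_force: 11.6
```

```bash
python3 go.py; python3 th.py;  python3 - <<'E'
from h import *
s=viewer.read_camera("side")[:,:,::-1]; t=viewer.read_camera("top")[:,:,::-1]
b=cv2.resize(s[120:220,235:335],None,fx=5,fy=5,interpolation=cv2.INTER_CUBIC)
a=cv2.resize(t,(300,188)); o=np.zeros((500,800,3),np.uint8); o[:188,:300]=a; o[:,300:]=b
o[190:490,:300]=cv2.resize(s[210:400,300:490],(300,300))
cv2.imwrite("pics/end.png",o)
E
```

```text
t 16.2 pos [0.5204 0.0317 0.0877] w -0.0003 F [24.1003  0.0193 -6.3113] fing 11.599678248167038
y ang -96.67581085034372 z [ 0.0111 -0.0001 -0.9999]
swing 0.5584546838931549 rho 0.1869678456086007
```

View pics/end.png

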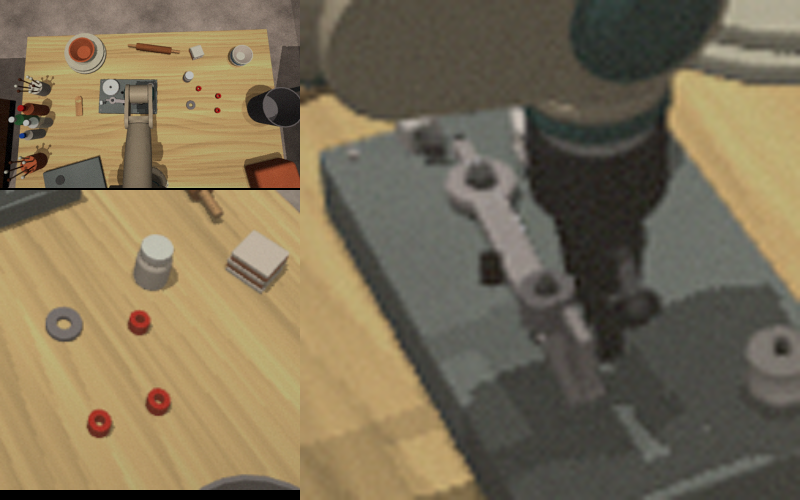

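The arm lies against its stop post at (490,265), the roller is down over the stud at (545,290), and the fingers are pressing the tab. The spacer, jar, rib and red rings haven't moved. I'm handing in while still pressing.

```bash
python3 -c "
from station import job
print(job.close_job())"
```

```text
the job is handed in; nothing more can be done
None
```

The roller is fitted down over the stud and released, and I handed the job in at about 16 s with the gripper still pressing the tensioner arm against its stop at about 24 N; the spacer, jar and rib were not touched, and no verdict came back.

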